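# Right the fallen spice jar on the seasoning board and close up the row

## Robot

A 7-joint arm with a two-finger parallel gripper is mounted at the origin on a cart in front of the work surface, level with it; the furniture and walls round the work are solid. World frame = base frame: x ahead of the robot, y to its left, z up, the work surface at z = 0. Lengths are in m, angles in rad, forces in N, time in s.
With the tool pointing down it reaches from about 0.4 to 0.85 m from the base axis. Payload 10.4 kg.
Tool frame: the origin (TCP) lies where the fingers leave the gripper's body, on its centre line; the fingertips stand 70 mm ahead of it and the grasp point (between the pads) lies 51 mm ahead of it; z points along the fingers, y is the line along which they close (so a half turn about z gives the same grasp; the last joint's range is limited). The gripper opens to 87 mm and grips with 3 to 60 N. Pads are 19 mm wide; open, the fingers measure 117 mm over their backs; the gripper's body (75 mm by 190 mm) begins 51 mm behind the grasp point.
Start: joints at [1.097, 0.332, -0.065, 1.46, 0.022, 1.35, -0.088], TCP at [0.272, -0.563, 0.292] pointing down, gripper open.
Joint ranges: [-2.6, 2.6], [-0.5, 2.12], [-1.47, 1.34], [0.16, 2.42], [-1.27, 4.41], [0.06, 2.06], [-2.6, 2.6]. Speed limits (rad/s): [2.22, 2.22, 2.79, 2.79, 3.14, 3.14, 3.14].

## Interface

Orientations are given as [roll, pitch, yaw] about the fixed x, y, z axes, in that order (R = Rz(yaw) Ry(pitch) Rx(roll)).
In Python, from rig import env gives the robot as it stands.
- The arm moves only by the tool play_rows, never from a script. Its argument "steps" is a list of rows, each an object with "travel": the shift along the world's x, y, z normalised to -1 to 1, where 1 is 0.5 m, a list of three; "yaw": the turn about the world's z normalised to -1 to 1, where 1 is 90 degrees; "claw": the opening, from 0 (shut) to 1 (fully open). A call has 1 to 5 rows; each row is the pose to reach, as a shift and turn from the pose commanded when the call began; what a row does not reach only later rows make up. A row lasts 1/8 s, in which the tool goes at most 62.5 mm and 10.7 degrees, less where a joint would pass 70% of its speed; a pose out of reach is approached as far as the arm can. A call with a number of a shift or a turn outside -1 to 1 is refused whole. A call with a gripper value outside its range is refused whole. The fingers move at their own pace and stop on an object; "newtons" is the grip in N (left out, the last holds). Time passes only in rows, so rows that repeat a pose let the fingers close. It gives the time, the measured TCP pose, the force, the opening and the grip force at its end, in the units of the state.
- env.observe(): the state, without advancing time (a new reading comes with each control period).
- env.camera(name): name is "side" or "top" or "wrist"; returns the picture (400x640x3 uint8, red, green, blue); there is no depth.
- env.get_calibration(name): a dict with "camera_matrix" (3x3 intrinsics, pixels), "world_to_cam" (4x4, takes a point from world to camera coordinates); the wrist camera has in their place "hand_eye" (4x4, takes a point from camera to tool coordinates, whose origin is the TCP and whose axes are the flange's). Camera axes: x right, y up, looking along -z (the intrinsics and any distortion apply to the point x, -y, -z); pixel columns grow to the right and rows downward; lengths in m; the calibration is good to about 2 mm. The wrist camera is an equidistant fisheye: a pixel r from the principal point sees the ray r / f radians off the axis. A picture is of the moment at which its call begins: read the wrist's pose just before it. get_calibration takes no time and is no camera call.
- env.hand_in(): hands the job in; it is judged then, once.
Trained networks look in the newest picture that a camera, given by its name, has taken for a name from the list of things; names that differ only in an ending like _2 or _b are one class to them, and where a whole thing is asked for, a point or a joint stands for the part that bears it (a point fixed in the world has none). Each returns a list of dicts, best first, with "p" (0 to 1); they miss things now and then, are a little off and sometimes report something else, mostly with a low value. They report only what shows in the picture. A call takes as long as a camera call. They do not tell look-alikes from the thing itself.
- env.look_for(query, camera): "position" ([x, y, z] in m, in world coordinates, good to about 4 mm: the middle of the surface that is visible of it).
- env.cut_out(query, camera): "region" (400x640 bool, what is visible of it).
The state is a dict: "time_s": time; "joint_pos": joint angles; "dq": joint speeds; "joint_torque": joint torques, N m; "tcp_pos": TCP position; "orientation": TCP orientation; "contact_force": force on the tool from outside, world axes, zero at the start; "wrist_torque": the same for the moment, N m; "opening": finger opening in m; "gripper_force": force on a finger pad.
Only numpy, scipy, OpenCV 4.12 (cv2) and the standard library are available. Lean on these libraries where they do the work, as an engineer would, in place of code of your own. Each camera call takes 0.05 s, during which the arm holds its last target. There are 200 camera calls.

## Task

The spice jar on the long wooden seasoning board has fallen over between the drinks can and the small tin. Stand it upright on its base in the board's groove, between the two, then slide the board's metal stop up behind the tin until the whole row stands snug against the upright end board in single file: can, jar, tin, stop, everything upright.

Things in the scene. Friction and masses are not known exactly. Their poses are not given: they have to be found in the camera images.
- board: Fixed hardwood board, 130 mm wide and 18 mm thick, with one straight flat groove (the lane) along its own y axis; origin on the worktop plane, below the middle of the groove's width. The groove is 70 mm wide (x = -35 to 35) and 6 mm deep: its floor is at z = 12 mm, the board's top on both sides at z = 18 mm. It ends at y = +200 mm against an upright end board 65 mm high and is open at y = -250 mm.
- lane_end (a point): Point on the groove's floor, midway across, at the inner face of the upright end board.
- stop (a joint): The board's metal stop: upright bent steel plate 112 mm wide across the groove, slides along the board hooked over its edges (friction about 2 N, stays where left). Value in m, grows towards the end board (+y); its inner face is at the board's y = value - 215 mm. Range 0 to 0.30. Its flat foot reaches 34 mm outward (-y), upper side 10 mm above the groove's floor.
- stop_edge (a point): Top middle of the stop's rolled upper edge (a 10 mm thick round edge), 64 mm above the groove's floor, 5 mm outward (-y) of the stop's inner face.
- jar: The fallen spice jar with a gold cap: round, 42 mm in diameter, 106 mm tall, 0.11 kg. Origin at the centre of its base, its z axis runs from base to cap. It starts lying in the groove, cap towards the stop.
- can: Drinks can standing in the groove near the end board: 66 mm in diameter, 115 mm tall, 0.3 kg. Origin at the centre of its base, z up.
- tin: Small round food tin standing in the groove between the jar and the stop: 57 mm in diameter, 72 mm tall, 0.18 kg. Origin at the centre of its base, z up.
There are look-alikes about, which are no part of the job. Leave any black or pink look-alike of the can alone. What is shaped like the jar but green is not meant.

How it is judged:
By the outcome, as a careful person would: the job done as asked, in the order asked, and still so for the second after the job is handed in, with the robot touching nothing.
It also fails if it takes over 48 s, if anything falls off the work surface, if the arm or the gripper's body presses on something with over 40 N, if the wrist force passes 120 N, or if a joint passes its speed limit or range.

## Working session

There is one attempt and no reset: what is moved stays moved. The work goes in short steps, Python scripts to look and compute and a tool call to move; the robot and the scene stay as the last step left them, time stands still between calls to the robot, and variables do not carry over. Pictures are saved under pics/ and viewed, at most 10 in all, crops included, and the job is handed in when it is done.

Besides the shell and the picture viewer there is one more tool, called after ">>>" as a command line: name --argument value ..., lists and objects as JSON in quotes. play_rows: Moves the arm, as the interface text tells. Its arguments: {"type":"object","properties":{"steps":{"type":"array","items":{"type":"object","properties":{"travel":{"type":"array","items":{"type":"number"}},"yaw":{"type":"number"},"claw":{"type":"number"}}}},"newtons":{"type":"number"}},"required":["steps"]}

```bash
mkdir -p pics; ls; python3 - <<'E'
from rig import env
import cv2,numpy as np
for n in ["top","side"]:
    im=env.camera(n); cv2.imwrite(f"pics/{n}0.png",im[:,:,::-1])
    for q in ["board","stop","jar","can","tin","stop_edge"]:
        for d in env.look_for(q,n)[:3]: print(n,q,round(d["p"],2),np.round(d["position"],3))
s=env.observe(); print(s["time_s"],s["tcp_pos"],s["orientation"],s["opening"],s["contact_force"])
E
```

```text
pics
top board 0.85 [ 0.541 -0.164  0.02 ]
top stop 0.89 [ 0.556 -0.319  0.037]
top jar 0.95 [0.574 0.214 0.04 ]
top jar 0.68 [ 0.362 -0.108  0.037]
top jar 0.63 [ 0.534 -0.084  0.047]
top can 0.85 [0.377 0.054 0.11 ]
top can 0.76 [0.521 0.031 0.124]
top can 0.55 [0.436 0.151 0.115]
top tin 0.62 [ 0.55  -0.25   0.078]
top stop_edge 0.91 [ 0.557 -0.323  0.038]
side board 0.61 [ 0.5   -0.1    0.017]
side stop 0.59 [ 0.512 -0.319  0.046]
side jar 0.75 [ 0.356 -0.09   0.037]
side can 0.97 [0.434 0.183 0.094]
side can 0.92 [0.367 0.08  0.091]
side can 0.49 [0.502 0.048 0.063]
side stop_edge 0.58 [ 0.516 -0.319  0.047]
0.7 [ 0.27236493 -0.56255825  0.2923076 ] [ 3.14145840e+00 -2.16971689e-05  4.50902231e-01] 0.08675112963761855 [ 0.26436121 -0.09061419 -0.28283561]
```

View pics/top0.png

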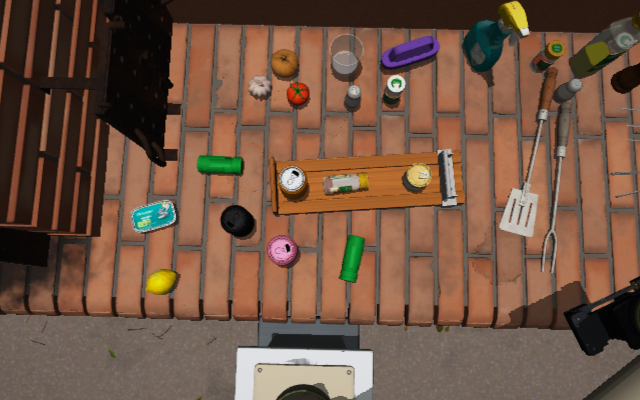

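View pics/side0.png

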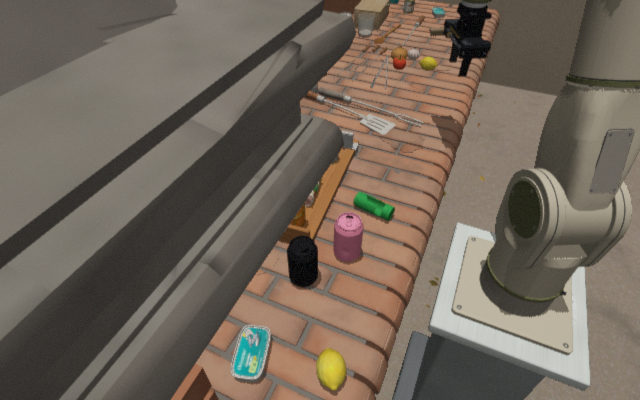

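The top view shows the board, with the can at (292,180), the jar at (346,183) with its gold cap to the right, the tin at (418,178) and the stop at (448,178). The side view is mostly blocked. Next I'll measure from the top camera.

```bash
cat > h.py <<'E'
from rig import env
import cv2,numpy as np
def onplane(cam,px,z):
    c=env.get_calibration(cam);K=np.array(c["camera_matrix"]);T=np.array(c["world_to_cam"])
    px=np.atleast_2d(px).astype(float)
    u=(np.c_[px,np.ones(len(px))]@np.linalg.inv(K).T)*[1,-1,-1]
    d=u@T[:3,:3]; o=-T[:3,:3].T@T[:3,3]
    return o+d*((z-o[2])/d[:,2])[:,None]
def mask(q,cam,near,px=12):
    best=None
    for r in env.cut_out(q,cam):
        m=r["region"].astype(np.uint8); ys,xs=np.nonzero(m)
        if len(xs) and np.hypot(xs.mean()-near[0],ys.mean()-near[1])<px: return m
E
python3 - <<'E'
from h import *
im=env.camera("top")
np.set_printoptions(precision=4,suppress=True)
print(env.get_calibration("top"))
for q,n,z in [("jar",(346,183),.033),("can",(292,180),.127),("tin",(418,178),.084),("board",(365,182),.018),("stop",(448,178),.06)]:
    m=mask(q,"top",n,20)
    if m is None: print(q,"none");continue
    cs,_=cv2.findContours(m,0,2); c=max(cs,key=cv2.contourArea); b=cv2.boxPoints(cv2.minAreaRect(c))
    print(q,m.sum(),b.tolist()); print(onplane("top",b,z)[:,:2].tolist(), onplane("top",b.mean(0),z))
big=cv2.resize(im[140:225,260:475],None,fx=3.7,fy=3.7,interpolation=cv2.INTER_CUBIC)
cv2.imwrite("pics/top1.png",big[:,:,::-1])
E
```

```text
{'camera_matrix': array([[514.7263,   0.    , 315.1152],
       [  0.    , 514.7263, 193.3775],
       [  0.    ,   0.    ,   1.    ]]), 'world_to_cam': array([[ 0.0257, -0.9997, -0.0006, -0.0289],
       [ 0.9885,  0.0254,  0.1489, -0.5085],
       [-0.1488, -0.0044,  0.9889, -1.1809],
       [ 0.    ,  0.    ,  0.    ,  1.    ]])}
jar 783 [[322.2325744628906, 176.66876220703125], [366.9393615722656, 171.249755859375], [369.0606384277344, 188.75021362304688], [324.3538513183594, 194.16921997070312]]
[[0.5506153773159361, -0.03174509172628598], [0.5665336333079116, -0.1383964793104676], [0.5242465862628074, -0.14390148324818153], [0.5084746056300903, -0.037787688782327085]] [[ 0.5374 -0.0879  0.033 ]]
can 800 [[278.0, 166.0], [307.0, 166.0], [307.0, 199.0], [278.0, 199.0]]
[[0.5547619065927323, 0.06741321190549444], [0.5564041861546397, 0.003310554674498995], [0.4827668477030345, 0.001241966215106926], [0.4811378808232645, 0.06472684089738046]] [[0.5186 0.0342 0.127 ]]
tin 631 [[396.8524169921875, 177.62290954589844], [420.16387939453125, 158.19667053222656], [435.65570068359375, 176
[... 309 characters left out ...]
, [461.6486511230469, 147.84710693359375], [464.7236633300781, 205.58868408203125], [272.2576599121094, 215.83834838867188]]
[[0.595972514487879, 0.0982235424682558], [0.6335267350443703, -0.37018241975848487], [0.4916646517477712, -0.37519438843696107], [0.455131222735046, 0.08536445797439512]] [[ 0.5434 -0.1402  0.018 ]]
stop 765 [[436.9900817871094, 149.9010009765625], [450.8514709472656, 148.51486206054688], [456.4752502441406, 204.75250244140625], [442.6138610839844, 206.13864135742188]]
[[0.6165979866622429, -0.30010733247023286], [0.6207797219443066, -0.3327741828003412], [0.48750737610332867, -0.3439944426924097], [0.483445836865222, -0.31185869141078276]] [[ 0.5515 -0.3222  0.06  ]]
```

View pics/top1.png

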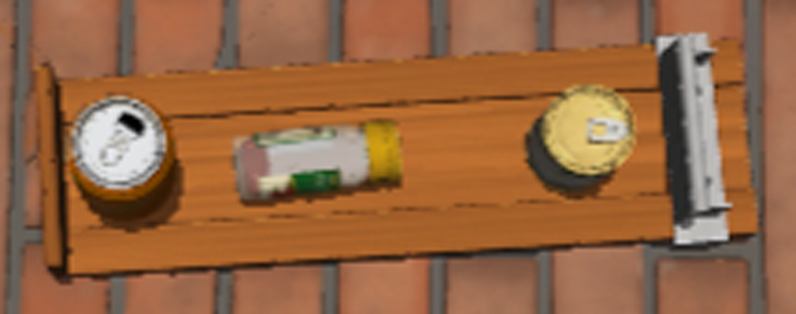

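The jar lies near mid-groove, about 0.15 rad off world -y, and the board's yaw is about 0.08 rad. I'll move to above the cap end and then check with the wrist camera.

>>> play_rows --steps '[{"travel": [0.05,0.09,0],"yaw": 0.08,"claw": 1},{"travel": [0.11,0.18,-0.02],"yaw": 0.17,"claw": 1},{"travel": [0.17,0.27,-0.04],"yaw": 0.26,"claw": 1},{"travel": [0.23,0.37,-0.06],"yaw": 0.35,"claw": 1},{"travel": [0.29,0.46,-0.08],"yaw": 0.44,"claw": 1}]' --newtons 6

```text
time_s: 1.62
tcp_pos: [0.4182, -0.3307, 0.2523]
orientation: [3.141, 0.0, 1.147]
contact_force: [0.4, -1.0, 0.0]
opening: 0.0869
gripper_force: 0.0
```

>>> play_rows --steps '[{"travel": [0.05,0.09,-0.03],"yaw": 0.08,"claw": 1},{"travel": [0.11,0.18,-0.06],"yaw": 0.17,"claw": 1},{"travel": [0.17,0.27,-0.09],"yaw": 0.26,"claw": 1},{"travel": [0.22,0.36,-0.12],"yaw": 0.33,"claw": 1},{"travel": [0.25,0.41,-0.12],"yaw": 0.365,"claw": 1}]'

```text
time_s: 2.25
tcp_pos: [0.5428, -0.1245, 0.1913]
orientation: [-3.141, -0.002, 1.721]
contact_force: [0.4, -0.3, -0.1]
opening: 0.0867
gripper_force: 0.0
```

```bash
cat >> h.py <<'E'
from scipy.spatial.transform import Rotation as Ro
def wrist_plane(px,z,s):
    c=env.get_calibration("wrist");K=np.array(c["camera_matrix"]);H=np.array(c["hand_eye"])
    p=np.atleast_2d(px).astype(float)
    a=(p-K[:2,2])/[K[0,0],K[1,1]]; r=np.linalg.norm(a,axis=1)
    v=np.c_[a/np.maximum(r,1e-9)[:,None]*np.sin(r)[:,None],np.cos(r)]*[1,-1,-1]
    R=Ro.from_euler("xyz",s["orientation"]).as_matrix()
    d=v@H[:3,:3].T@R.T; o=R@H[:3,3]+s["tcp_pos"]
    return o+d*((z-o[2])/d[:,2])[:,None]
def wshot(name):
    s=env.observe(); im=env.camera("wrist"); cv2.imwrite(f"pics/{name}.png",im[:,:,::-1]); return s,im
E
python3 - <<'E'
from h import *
np.set_printoptions(precision=4,suppress=True)
s,im=wshot("w0"); print(s["tcp_pos"],s["orientation"]);print(env.get_calibration("wrist"))
for q in ["jar","tin","can","stop_edge"]:
    for d in env.look_for(q,"wrist")[:3]: print(q,round(d["p"],2),d["position"])
E
```

```text
[ 0.5428 -0.1245  0.1913] [-3.1406 -0.0016  1.7209]
{'camera_matrix': array([[309.7069,   0.    , 316.9044],
       [  0.    , 309.7069, 193.6041],
       [  0.    ,   0.    ,   1.    ]]), 'hand_eye': array([[ 0.0004,  0.9644,  0.2643,  0.0725],
       [ 1.    , -0.0004, -0.0001,  0.0023],
       [-0.    ,  0.2643, -0.9644, -0.0926],
       [ 0.    ,  0.    ,  0.    ,  1.    ]])}
jar 0.76 [0.3748, -0.1023, 0.045]
jar 0.57 [0.5398, -0.0836, 0.0484]
tin 0.8 [0.5496, -0.229, 0.0316]
can 0.9 [0.3866, 0.0242, 0.0336]
can 0.61 [0.5355, 0.0079, 0.0855]
```

View pics/w0.png

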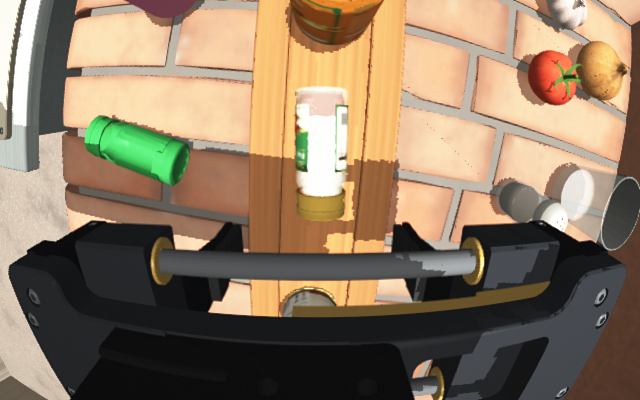

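The wrist view shows the jar centred between the fingers, with its base at about (322,90) and its cap end at about (322,218). The groove edges are at columns 285 and 368 or so.

```bash
python3 - <<'E'
from h import *
np.set_printoptions(precision=4,suppress=True)
s=env.observe()
print(wrist_plane([[322,90],[322,218],[298,207],[345,207],[322,196]],.033,s))
print(wrist_plane([[287,100],[375,100],[281,200],[368,200]],.015,s))
E
```

```text
[[ 0.5356 -0.0393  0.033 ]
 [ 0.5513 -0.1459  0.033 ]
 [ 0.5295 -0.139   0.033 ]
 [ 0.5693 -0.1333  0.033 ]
 [ 0.5484 -0.1264  0.033 ]]
[[ 0.5071 -0.0508  0.015 ]
 [ 0.5824 -0.0392  0.015 ]
 [ 0.5129 -0.1405  0.015 ]
 [ 0.5918 -0.1292  0.015 ]]
```

>>> play_rows --steps '[{"travel": [0.008,-0.015,-0.06],"yaw": 0,"claw": 1},{"travel": [0.008,-0.015,-0.12],"yaw": 0,"claw": 1},{"travel": [0.008,-0.015,-0.18],"yaw": 0,"claw": 1},{"travel": [0.008,-0.015,-0.2],"yaw": 0,"claw": 1},{"travel": [0.008,-0.015,-0.2],"yaw": 0,"claw": 0.7}]'

```text
time_s: 3.12
tcp_pos: [0.546, -0.1359, 0.0924]
orientation: [-3.141, 0.0, 1.714]
contact_force: [0.1, -0.2, 0.1]
opening: 0.0829
gripper_force: 0.0
```

>>> play_rows --steps '[{"travel": [0,0,0],"yaw": 0,"claw": 0.3},{"travel": [0,0,0],"yaw": 0,"claw": 0.3},{"travel": [0,0,0],"yaw": 0,"claw": 0.3},{"travel": [0,0,0],"yaw": 0,"claw": 0.3},{"travel": [0,0,0],"yaw": 0,"claw": 0.3}]' --newtons 6

```text
time_s: 3.75
tcp_pos: [0.5464, -0.1351, 0.0924]
orientation: [3.141, 0.0, 1.715]
contact_force: [0.4, -0.5, 1.7]
opening: 0.0412
gripper_force: 6.0
```

>>> play_rows --steps '[{"travel": [0.008,-0.08,0.004],"yaw": 0,"claw": 0.3},{"travel": [0.008,-0.08,0.01],"yaw": 0,"claw": 0.3},{"travel": [0.005,-0.062,0.048],"yaw": 0,"claw": 0.3},{"travel": [0.001,-0.035,0.09],"yaw": 0,"claw": 0.3},{"travel": [-0.004,0.005,0.122],"yaw": 0,"claw": 0.3}]' --newtons 4

```text
time_s: 4.38
tcp_pos: [0.5447, -0.1308, 0.1556]
orientation: [3.14, 0.001, 1.716]
contact_force: [0.0, -0.8, 0.3]
opening: 0.0411
gripper_force: 4.0
```

```bash
python3 - <<'E'
from h import *
s,im=wshot("w1"); print(s["tcp_pos"],s["contact_force"],s["wrist_torque"],s["gripper_force"])
E
```

```text
[ 0.5446868  -0.13075183  0.15560767] [ 0.01760967 -0.80841119  0.27889949] [-0.05334953 -0.11428697 -0.01342299] 3.9995569735765457
```

View pics/w1.png

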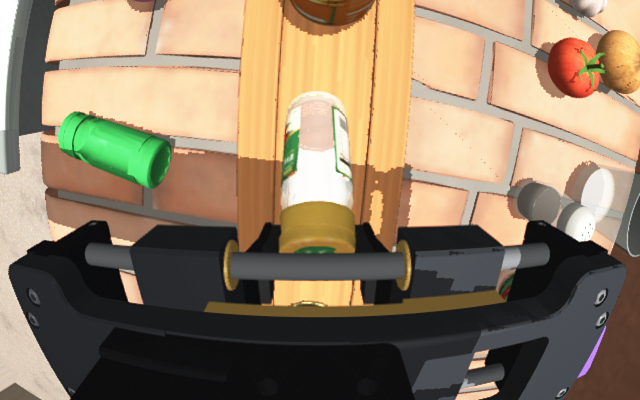

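The jar is pivoting as planned, now about 45° up with the base at the top of the view. I'll continue the arc.

>>> play_rows --steps '[{"travel": [-0.003,0.022,0.012],"yaw": 0,"claw": 0.3},{"travel": [-0.007,0.045,0.02],"yaw": 0,"claw": 0.3},{"travel": [-0.01,0.071,0.026],"yaw": 0,"claw": 0.3},{"travel": [-0.014,0.095,0.028],"yaw": 0,"claw": 0.3},{"travel": [-0.017,0.119,0.027],"yaw": 0,"claw": 0.3}]'

```text
time_s: 5.05
tcp_pos: [0.5356, -0.0719, 0.1667]
orientation: [-3.142, -0.0, 1.716]
contact_force: [0.4, -0.2, 3.7]
opening: 0.0409
gripper_force: 4.0
```

```bash
python3 - <<'E'
from h import *
s,im=wshot("w2"); print(s["tcp_pos"],s["contact_force"],s["wrist_torque"])
t=env.camera("top"); big=cv2.resize(t[130:235,260:475],None,fx=3,fy=3,interpolation=cv2.INTER_CUBIC)
out=np.zeros((600,645,3),np.uint8); out[:315]=big; w=cv2.resize(im[60:300,200:450],None,fx=1.17,fy=1.17); out[316:316+w.shape[0],:w.shape[1]]=w
cv2.imwrite("pics/c2.png",out[:,:,::-1])
E
```

```text
[ 0.53564459 -0.07191443  0.16665156] [ 0.39080917 -0.22641803  3.67930281] [ 0.00981148 -0.21595838 -0.05883847]
```

View pics/c2.png

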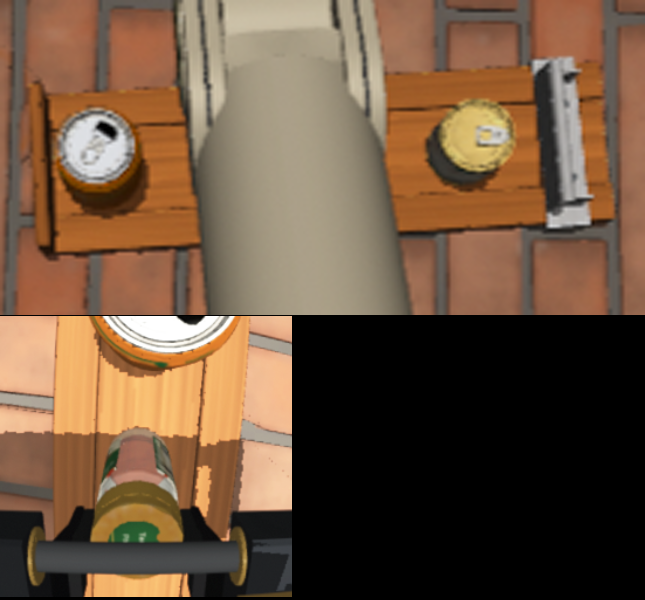

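The can and tin are undisturbed. In the wrist crop the jar is nearly upright, with its lower far edge at wrist pixel (318,157). I'll work out the tilt from that.

```bash
python3 - <<'E'
from h import *
s=env.observe()
print(wrist_plane([[318,157]],.012,s),wrist_plane([[318,157]],.02,s))
# groove edges at pixel row 157, crop x=97 and 203 -> cols 283,373.5
print(wrist_plane([[283,157],[373,157]],.018,s), wrist_plane([[318,108]],.02,s))
E
```

```text
[[ 0.53348919 -0.03538547  0.012     ]] [[ 0.53328783 -0.03420801  0.02      ]]
[[ 0.50601854 -0.03843752  0.018     ]
 [ 0.57650037 -0.02777381  0.018     ]] [[0.52767931 0.0034843  0.02      ]]
```

>>> play_rows --steps '[{"travel": [0.004,0.012,0],"yaw": 0,"claw": 0.3},{"travel": [0.01,0.024,-0.002],"yaw": 0,"claw": 0.3},{"travel": [0.012,0.03,-0.004],"yaw": 0,"claw": 0.3},{"travel": [0.012,0.03,-0.006],"yaw": 0,"claw": 0.3},{"travel": [0.012,0.03,-0.006],"yaw": 0,"claw": 0.3}]'

```text
time_s: 5.78
tcp_pos: [0.5421, -0.058, 0.1639]
orientation: [3.141, 0.0, 1.715]
contact_force: [-1.3, 0.6, 4.6]
opening: 0.0417
gripper_force: 3.9
```

```bash
python3 - <<'E'
from h import *
s,im=wshot("w3"); print(s["tcp_pos"],s["contact_force"],s["wrist_torque"])
cv2.imwrite("pics/c3.png",cv2.resize(im[60:300,200:450],None,fx=2.4,fy=2.4)[:,:,::-1])
E
```

```text
[ 0.54208258 -0.05804173  0.16388072] [-1.32474037  0.58173027  4.61420451] [0.02357482 0.27952777 0.01391236]
```

View pics/c3.png

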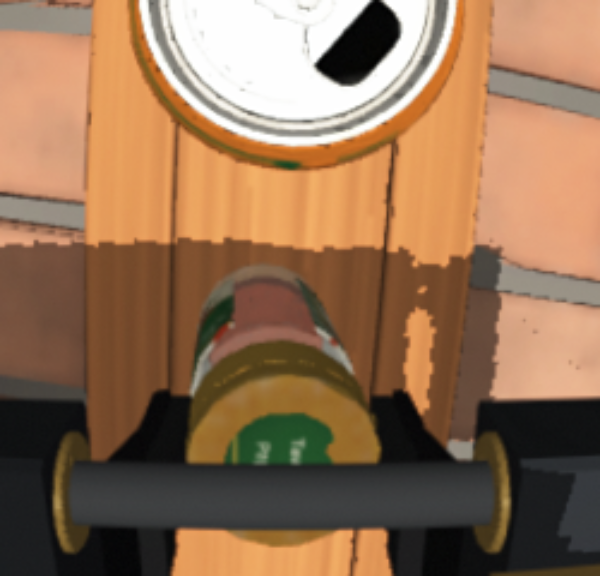

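```bash
python3 - <<'E'
from h import *
s=env.observe()
print(wrist_plane([[310.4,171]],.012,s), wrist_plane([[273,171],[361,171]],.018,s), s["tcp_pos"]+np.array([-.003,.021,0]))
E
```

```text
[[ 0.53576306 -0.0344174   0.012     ]] [[ 0.50645221 -0.03737367  0.018     ]
 [ 0.57519949 -0.0273546   0.018     ]] [ 0.53906868 -0.03706822  0.16389909]
```

The jar is within about 2° of upright and its base is on the groove floor. I'll release it and rise.

>>> play_rows --steps '[{"travel": [0,0,0],"yaw": 0,"claw": 0.6},{"travel": [0,0,0],"yaw": 0,"claw": 0.8},{"travel": [0,0,0],"yaw": 0,"claw": 0.9},{"travel": [0,0,0.04],"yaw": 0,"claw": 0.9},{"travel": [0,0,0.14],"yaw": 0,"claw": 0.9}]'

```text
time_s: 6.45
tcp_pos: [0.5406, -0.0582, 0.2325]
orientation: [-3.137, -0.002, 1.715]
contact_force: [1.6, -0.2, 0.2]
opening: 0.0766
gripper_force: 0.0
```

>>> play_rows --steps '[{"travel": [0.01,-0.1,0.02],"yaw": 0,"claw": 0.5},{"travel": [0.02,-0.22,0.02],"yaw": -0.02,"claw": 0.2},{"travel": [0.03,-0.34,0.02],"yaw": -0.04,"claw": 0},{"travel": [0.04,-0.46,0.02],"yaw": -0.04,"claw": 0},{"travel": [0.045,-0.58,0.02],"yaw": -0.04,"claw": 0}]'

```text
time_s: 7.08
tcp_pos: [0.5643, -0.35, 0.2437]
orientation: [3.141, 0.0, 1.653]
contact_force: [0.8, -0.6, -0.5]
opening: 0.0364
gripper_force: 0.0
```

```bash
python3 - <<'E'
from h import *
np.set_printoptions(precision=4,suppress=True)
s,im=wshot("w4"); print(s["tcp_pos"],s["orientation"])
for d in env.look_for("stop_edge","wrist")[:2]: print("w edge",d["p"],d["position"])
t=env.camera("top")
for q in ["jar","tin","stop_edge","can"]:
    for d in env.look_for(q,"top")[:4]: print(q,round(d["p"],2),d["position"])
big=cv2.resize(t[130:235,260:475],None,fx=3,fy=3,interpolation=cv2.INTER_CUBIC)
out=np.zeros((600,645,3),np.uint8); out[:315]=big; w=cv2.resize(im,(456,285)); out[315:,:456]=w
cv2.imwrite("pics/c4.png",out[:,:,::-1])
E
```

```text
[ 0.5643 -0.35    0.2437] [3.1413 0.0001 1.6526]
jar 0.97 [0.5754, 0.2105, 0.04]
jar 0.96 [0.3644, -0.106, 0.037]
jar 0.77 [0.5225, -0.0531, 0.1171]
tin 0.64 [0.5517, -0.2481, 0.0754]
stop_edge 0.65 [0.5562, -0.3213, 0.0382]
can 0.9 [0.5222, 0.0289, 0.1245]
can 0.83 [0.4345, 0.1533, 0.1154]
can 0.7 [0.3762, 0.0532, 0.111]
```

View pics/c4.png

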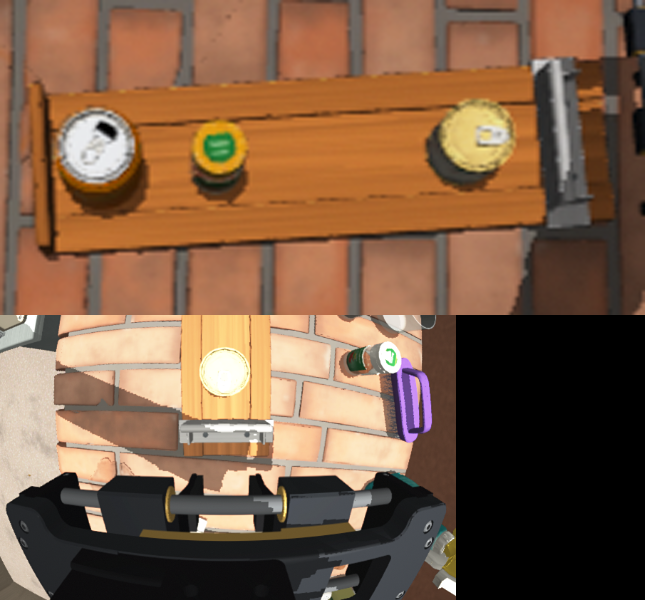

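The jar now stands upright between the can and the tin, at crop (219,147). In the wrist view the stop's rolled edge is near row 153 and its foot's outer edge near row 182.

```bash
python3 - <<'E'
from h import *
s=env.observe()
print(wrist_plane([[255,150],[318,150],[382,150]],.071,s)); print(wrist_plane([[318,182]],.022,s))
print(onplane("top",[[260+558/3,130+60/3],[260+545/3,130+62/3],[260+570/3,130+222/3]],.071))
E
```

```text
[[ 0.51008762 -0.31147194  0.071     ]
 [ 0.5648963  -0.30736486  0.071     ]
 [ 0.62059846 -0.30210019  0.071     ]]
[[ 0.56846152 -0.34699029  0.022     ]]
[[ 0.61421344 -0.31851905  0.071     ]
 [ 0.61236135 -0.30839871  0.071     ]
 [ 0.48738288 -0.32616135  0.071     ]]
```

>>> play_rows --steps '[{"travel": [-0.012,0,-0.06],"yaw": 0,"claw": 0},{"travel": [-0.012,0.0,-0.14],"yaw": 0,"claw": 0},{"travel": [-0.012,0.0,-0.22],"yaw": 0,"claw": 0},{"travel": [-0.012,0.0,-0.278],"yaw": 0,"claw": 0},{"travel": [-0.012,0.0,-0.278],"yaw": 0,"claw": 0}]' --newtons 20

```text
time_s: 8.05
tcp_pos: [0.5576, -0.3461, 0.1029]
orientation: [-3.139, -0.003, 1.654]
contact_force: [-0.1, 0.4, 0.7]
opening: 0.0005
gripper_force: 0.0
```

>>> play_rows --steps '[{"travel": [-0.001,0.01,0],"yaw": 0,"claw": 0},{"travel": [-0.002,0.02,0],"yaw": 0,"claw": 0},{"travel": [-0.003,0.03,0],"yaw": 0,"claw": 0},{"travel": [-0.003,0.04,0],"yaw": 0,"claw": 0},{"travel": [-0.004,0.05,0],"yaw": 0,"claw": 0}]'

```text
time_s: 8.68
tcp_pos: [0.5565, -0.3231, 0.1052]
orientation: [3.141, 0.001, 1.652]
contact_force: [0.7, -3.1, 1.6]
opening: 0.0004
gripper_force: 1.1
```

>>> play_rows --steps '[{"travel": [-0.001,0.012,0],"yaw": 0,"claw": 0},{"travel": [-0.002,0.024,0],"yaw": 0,"claw": 0},{"travel": [-0.003,0.036,0],"yaw": 0,"claw": 0},{"travel": [-0.004,0.048,0],"yaw": 0,"claw": 0},{"travel": [-0.005,0.06,0],"yaw": 0,"claw": 0}]'

```text
time_s: 9.3
tcp_pos: [0.5537, -0.293, 0.1048]
orientation: [3.141, 0.0, 1.652]
contact_force: [0.5, -3.9, 1.7]
opening: 0.0004
gripper_force: 1.8
```

>>> play_rows --steps '[{"travel": [-0.001,0.012,0],"yaw": 0,"claw": 0},{"travel": [-0.002,0.024,0],"yaw": 0,"claw": 0},{"travel": [-0.003,0.036,0],"yaw": 0,"claw": 0},{"travel": [-0.004,0.048,0],"yaw": 0,"claw": 0},{"travel": [-0.005,0.06,0],"yaw": 0,"claw": 0}]'

```text
time_s: 9.93
tcp_pos: [0.5512, -0.2627, 0.1048]
orientation: [-3.141, -0.0, 1.652]
contact_force: [0.2, -3.7, 2.0]
opening: 0.0005
gripper_force: 1.9
```

>>> play_rows --steps '[{"travel": [-0.001,0.012,0],"yaw": 0,"claw": 0},{"travel": [-0.002,0.024,0],"yaw": 0,"claw": 0},{"travel": [-0.003,0.036,0],"yaw": 0,"claw": 0},{"travel": [-0.004,0.048,0],"yaw": 0,"claw": 0},{"travel": [-0.005,0.06,0],"yaw": 0,"claw": 0}]'

```text
time_s: 10.55
tcp_pos: [0.5486, -0.2327, 0.1047]
orientation: [-3.141, -0.0, 1.652]
contact_force: [-1.0, -5.0, 2.5]
opening: 0.0004
gripper_force: 1.9
```

```bash
python3 - <<'E'
from h import *
np.set_printoptions(precision=4,suppress=True)
s,im=wshot("w5"); print(s["tcp_pos"],s["contact_force"],s["wrist_torque"])
t=env.camera("top")
big=cv2.resize(t[130:235,260:475],None,fx=3,fy=3,interpolation=cv2.INTER_CUBIC)
out=np.zeros((600,645,3),np.uint8); out[:315]=big; w=cv2.resize(im,(456,285)); out[315:,:456]=w
cv2.imwrite("pics/c5.png",out[:,:,::-1])
E
```

```text
[ 0.5486 -0.2327  0.1047] [-0.9654 -4.9696  2.484 ] [-0.7597  0.22    0.0605]
```

View pics/c5.png

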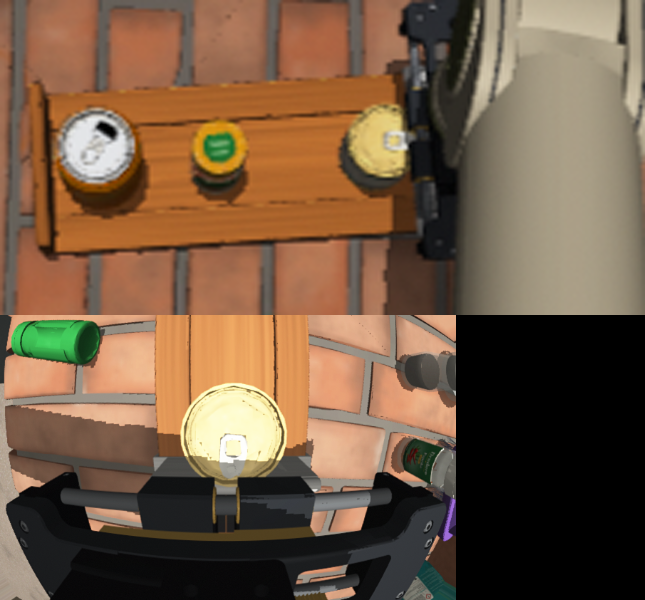

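The stop is pushing the tin along and all items are upright. I'll go on, more slowly near the jar.

>>> play_rows --steps '[{"travel": [-0.001,0.012,0],"yaw": 0,"claw": 0},{"travel": [-0.002,0.024,0],"yaw": 0,"claw": 0},{"travel": [-0.003,0.036,0],"yaw": 0,"claw": 0},{"travel": [-0.004,0.048,0],"yaw": 0,"claw": 0},{"travel": [-0.005,0.06,0],"yaw": 0,"claw": 0}]'

```text
time_s: 11.28
tcp_pos: [0.5462, -0.2026, 0.1047]
orientation: [-3.142, -0.0, 1.653]
contact_force: [0.7, -3.5, -1.9]
opening: 0.0006
gripper_force: 1.7
```

>>> play_rows --steps '[{"travel": [-0.001,0.01,0],"yaw": 0,"claw": 0},{"travel": [-0.002,0.02,0],"yaw": 0,"claw": 0},{"travel": [-0.003,0.028,0],"yaw": 0,"claw": 0},{"travel": [-0.003,0.034,0],"yaw": 0,"claw": 0},{"travel": [-0.003,0.04,0],"yaw": 0,"claw": 0}]'

```text
time_s: 11.9
tcp_pos: [0.5446, -0.1831, 0.1047]
orientation: [-3.141, 0.0, 1.652]
contact_force: [-0.7, -3.3, -1.6]
opening: 0.0006
gripper_force: 1.7
```

>>> play_rows --steps '[{"travel": [0,0.006,0],"yaw": 0,"claw": 0},{"travel": [-0.001,0.012,0],"yaw": 0,"claw": 0},{"travel": [-0.001,0.018,0],"yaw": 0,"claw": 0},{"travel": [-0.002,0.024,0],"yaw": 0,"claw": 0},{"travel": [-0.002,0.03,0],"yaw": 0,"claw": 0}]'

```text
time_s: 12.52
tcp_pos: [0.5437, -0.1679, 0.1047]
orientation: [-3.141, -0.0, 1.652]
contact_force: [-3.2, -3.4, -0.6]
opening: 0.0004
gripper_force: 1.7
```

>>> play_rows --steps '[{"travel": [0,0.006,0],"yaw": 0,"claw": 0},{"travel": [-0.001,0.012,0],"yaw": 0,"claw": 0},{"travel": [-0.001,0.018,0],"yaw": 0,"claw": 0},{"travel": [-0.002,0.024,0],"yaw": 0,"claw": 0},{"travel": [-0.002,0.03,0],"yaw": 0,"claw": 0}]'

```text
time_s: 13.15
tcp_pos: [0.5427, -0.1529, 0.1047]
orientation: [-3.141, -0.0, 1.653]
contact_force: [-2.7, -3.3, -0.6]
opening: 0.0006
gripper_force: 1.7
```

```bash
python3 - <<'E'
from h import *
np.set_printoptions(precision=4,suppress=True)
s,im=wshot("w6"); print(s["tcp_pos"],s["contact_force"],s["wrist_torque"])
t=env.camera("top")
for q in ["jar","tin","can"]:
    for d in env.look_for(q,"top")[:4]: print(q,round(d["p"],2),d["position"])
big=cv2.resize(t[130:235,260:475],None,fx=3,fy=3,interpolation=cv2.INTER_CUBIC)
out=np.zeros((600,645,3),np.uint8); out[:315]=big; w=cv2.resize(im,(456,285)); out[315:,:456]=w
cv2.imwrite("pics/c6.png",out[:,:,::-1])
E
```

```text
[ 0.5427 -0.1529  0.1047] [-2.7402 -3.3033 -0.557 ] [-0.7423  0.4216  0.0189]
jar 0.84 [0.5247, -0.0573, 0.1164]
jar 0.67 [0.5758, 0.2139, 0.037]
jar 0.61 [0.361, -0.1085, 0.0367]
tin 0.89 [0.5377, -0.0989, 0.0768]
can 0.87 [0.5224, 0.0322, 0.1228]
can 0.84 [0.3785, 0.0531, 0.1079]
can 0.62 [0.4347, 0.155, 0.1165]
```

View pics/c6.png

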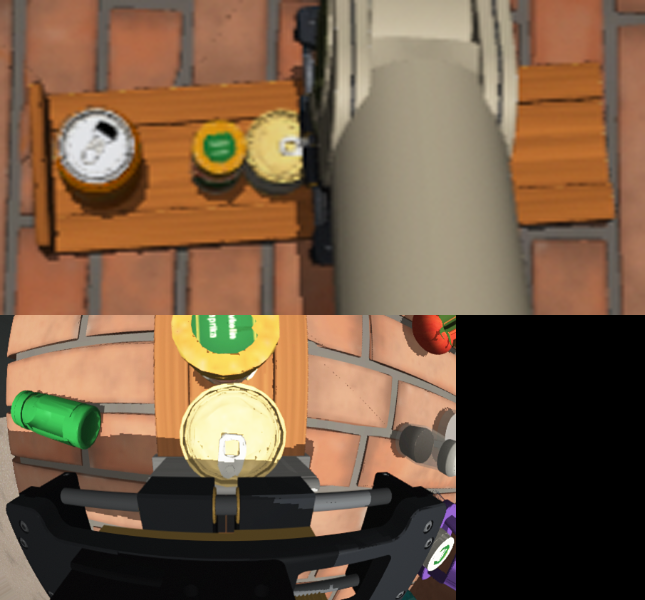

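The tin is nearly touching the jar and everything is upright. I'll keep going slowly and watch the force for the snug point.

>>> play_rows --steps '[{"travel": [0,0.005,0],"yaw": 0,"claw": 0},{"travel": [-0.001,0.01,0],"yaw": 0,"claw": 0},{"travel": [-0.001,0.015,0],"yaw": 0,"claw": 0},{"travel": [-0.002,0.02,0],"yaw": 0,"claw": 0},{"travel": [-0.002,0.025,0],"yaw": 0,"claw": 0}]'

```text
time_s: 14.02
tcp_pos: [0.5421, -0.1404, 0.105]
orientation: [3.141, 0.0, 1.652]
contact_force: [3.2, -3.5, 0.6]
opening: 0.0005
gripper_force: 2.0
```

>>> play_rows --steps '[{"travel": [0,0.005,0],"yaw": 0,"claw": 0},{"travel": [-0.001,0.01,0],"yaw": 0,"claw": 0},{"travel": [-0.001,0.015,0],"yaw": 0,"claw": 0},{"travel": [-0.002,0.02,0],"yaw": 0,"claw": 0},{"travel": [-0.002,0.025,0],"yaw": 0,"claw": 0}]'

```text
time_s: 14.65
tcp_pos: [0.541, -0.1279, 0.1049]
orientation: [3.141, 0.0, 1.653]
contact_force: [3.3, -4.1, 2.0]
opening: 0.0006
gripper_force: 2.1
```

```bash
python3 - <<'E'
from h import *
np.set_printoptions(precision=4,suppress=True)
print(env.observe()["contact_force"]);t=env.camera("top")
for q in ["jar","tin","can"]:
    for d in env.look_for(q,"top")[:4]: print(q,round(d["p"],2),d["position"])
E
```

```text
[ 3.3168 -4.0765  1.9677]
jar 0.95 [0.3585, -0.1054, 0.0388]
jar 0.95 [0.575, 0.2131, 0.0397]
jar 0.72 [0.5228, -0.0317, 0.1147]
tin 0.62 [0.5329, -0.0755, 0.0762]
can 0.69 [0.5187, 0.0313, 0.1213]
can 0.57 [0.4328, 0.1527, 0.1132]
can 0.56 [0.3758, 0.052, 0.1118]
```

>>> play_rows --steps '[{"travel": [0,0.005,0],"yaw": 0,"claw": 0},{"travel": [0,0.01,0],"yaw": 0,"claw": 0},{"travel": [-0.001,0.015,0],"yaw": 0,"claw": 0},{"travel": [-0.001,0.02,0],"yaw": 0,"claw": 0},{"travel": [-0.001,0.02,0],"yaw": 0,"claw": 0}]'

```text
time_s: 15.48
tcp_pos: [0.54, -0.1176, 0.1046]
orientation: [-3.141, -0.0, 1.653]
contact_force: [-2.6, -2.9, -0.4]
opening: 0.0003
gripper_force: 1.2
```

>>> play_rows --steps '[{"travel": [0,0.003,0],"yaw": 0,"claw": 0},{"travel": [0,0.006,0],"yaw": 0,"claw": 0},{"travel": [0,0.008,0],"yaw": 0,"claw": 0},{"travel": [0,0.008,0],"yaw": 0,"claw": 0}]'

```text
time_s: 15.98
tcp_pos: [0.5399, -0.114, 0.1045]
orientation: [-3.141, -0.0, 1.652]
contact_force: [-1.7, -3.5, 0.7]
opening: 0.0007
gripper_force: 1.8
```

>>> play_rows --steps '[{"travel": [0,0.003,0],"yaw": 0,"claw": 0},{"travel": [0,0.006,0],"yaw": 0,"claw": 0},{"travel": [0,0.008,0],"yaw": 0,"claw": 0},{"travel": [0,0.008,0],"yaw": 0,"claw": 0}]'

```text
time_s: 16.48
tcp_pos: [0.5397, -0.1106, 0.1045]
orientation: [-3.14, 0.0, 1.652]
contact_force: [-3.1, -5.8, 1.1]
opening: 0.0003
gripper_force: 2.6
```

```bash
python3 - <<'E'
from h import *
np.set_printoptions(precision=4,suppress=True)
print(env.observe()["contact_force"]);t=env.camera("top")
for q in ["jar","tin","can"]:
    for d in env.look_for(q,"top")[:4]: print(q,round(d["p"],2),d["position"])
E
```

```text
[-3.0562 -5.7855  1.1184]
jar 0.82 [0.574, 0.2101, 0.0343]
jar 0.78 [0.5183, -0.0142, 0.1179]
jar 0.55 [0.347, -0.0955, 0.0365]
tin 0.84 [0.5312, -0.0577, 0.077]
tin 0.15 [0.5484, -0.2555, 0.019]
can 0.92 [0.3772, 0.0528, 0.1111]
can 0.79 [0.5215, 0.0325, 0.1226]
can 0.55 [0.4314, 0.1567, 0.1134]
```

>>> play_rows --steps '[{"travel": [0,0.003,0],"yaw": 0,"claw": 0},{"travel": [0,0.006,0],"yaw": 0,"claw": 0},{"travel": [0,0.006,0],"yaw": 0,"claw": 0}]'

```text
time_s: 17.05
tcp_pos: [0.5397, -0.1075, 0.1045]
orientation: [-3.14, 0.0, 1.652]
contact_force: [-3.5, -5.0, 0.7]
opening: 0.0003
gripper_force: 2.4
```

>>> play_rows --steps '[{"travel": [0,0.003,0],"yaw": 0,"claw": 0},{"travel": [0,0.006,0],"yaw": 0,"claw": 0},{"travel": [0,0.006,0],"yaw": 0,"claw": 0}]'

```text
time_s: 17.42
tcp_pos: [0.5397, -0.1044, 0.1044]
orientation: [-3.14, 0.0, 1.652]
contact_force: [-3.0, -4.1, 1.0]
opening: 0.0005
gripper_force: 2.3
```

>>> play_rows --steps '[{"travel": [0,0.003,0],"yaw": 0,"claw": 0},{"travel": [0,0.006,0],"yaw": 0,"claw": 0},{"travel": [0,0.006,0],"yaw": 0,"claw": 0}]'

```text
time_s: 17.8
tcp_pos: [0.5396, -0.1026, 0.1044]
orientation: [-3.14, 0.002, 1.651]
contact_force: [-4.3, -9.2, 1.5]
opening: 0.0005
gripper_force: 4.3
```

>>> play_rows --steps '[{"travel": [0,0.003,0],"yaw": 0,"claw": 0},{"travel": [0,0.006,0],"yaw": 0,"claw": 0},{"travel": [0,0.006,0],"yaw": 0,"claw": 0}]'

```text
time_s: 18.18
tcp_pos: [0.5395, -0.1021, 0.1045]
orientation: [-3.14, 0.004, 1.649]
contact_force: [-2.8, -17.2, -0.5]
opening: 0.0005
gripper_force: 8.3
```

```bash
python3 - <<'E'
from h import *
np.set_printoptions(precision=4,suppress=True)
print(env.observe()["contact_force"]);t=env.camera("top");cv2.imwrite("pics/t7.png",t[:,:,::-1])
for q in ["jar","tin","can"]:
    for d in env.look_for(q,"top")[:4]: print(q,round(d["p"],2),d["position"])
a=cv2.imread("pics/top0.png").astype(int)
print("end inner floor est",onplane("top",[[278,188]],.015))
# red channel along row 180 near the end board, before / now
for r in (172,180): print(a[r,266:284].sum(1)); print(t[r,266:284].astype(int).sum(1))
E
```

```text
[ -2.7541 -17.1789  -0.5359]
jar 0.77 [0.3378, -0.091, 0.0362]
jar 0.67 [0.5098, -0.0069, 0.1174]
jar 0.6 [0.5717, 0.2125, 0.0415]
tin 0.77 [0.5274, -0.0489, 0.0778]
can 0.87 [0.5181, 0.04, 0.1226]
can 0.73 [0.3793, 0.0528, 0.1138]
can 0.71 [0.4372, 0.1527, 0.1165]
end inner floor est [[0.5234 0.0743 0.015 ]]
[262 294 312 285 243 286 289 265 183  56  97 217 307 296 323 346 308 408]
[256 286 309 282 239 279 288 263 172  52 120 286 416 365 377 503 552 662]
[286 300 320 279 215 268 289 265 196  86  81 225 327 389 446 481 624 676]
[282 296 314 274 212 265 285 298 329 338 340 517 673 673 680 679 671 607]
```

The force rose to 17 N and motion stopped, so the row is against the end board. The jar may have shifted sideways, so I'll back off and measure.

>>> play_rows --steps '[{"travel": [0,-0.01,0],"yaw": 0,"claw": 0},{"travel": [0.001,-0.03,0],"yaw": 0,"claw": 0},{"travel": [0.001,-0.03,0.08],"yaw": 0,"claw": 0},{"travel": [0.001,-0.05,0.2],"yaw": 0,"claw": 0},{"travel": [0.001,-0.15,0.26],"yaw": 0,"claw": 0}]'

```text
time_s: 19.0
tcp_pos: [0.5428, -0.17, 0.2386]
orientation: [3.136, -0.0, 1.66]
contact_force: [0.5, -1.4, -0.7]
opening: 0.0003
gripper_force: 0.0
```

>>> play_rows --steps '[{"travel": [0,-0.12,0],"yaw": 0,"claw": 0},{"travel": [0,-0.24,0],"yaw": 0,"claw": 0},{"travel": [0,-0.36,0],"yaw": 0,"claw": 0},{"travel": [0,-0.4,0],"yaw": 0,"claw": 0}]'

```text
time_s: 19.5
tcp_pos: [0.5396, -0.3773, 0.2341]
orientation: [-3.141, 0.0, 1.648]
contact_force: [-0.4, 0.5, 0.1]
opening: 0.0004
gripper_force: 0.0
```

```bash
python3 - <<'E'
from h import *
np.set_printoptions(precision=4,suppress=True)
s=env.observe();print(s["time_s"],s["tcp_pos"],s["contact_force"]);t=env.camera("top");cv2.imwrite("pics/t8.png",t[:,:,::-1])
for q,n in [("jar",(325,182)),("tin",(345,180)),("can",(290,180)),("stop",(358,180)),("stop_edge",(358,180))]:
    for d in env.look_for(q,"top")[:4]: print(q,round(d["p"],2),d["position"])
hsv=cv2.cvtColor(t,cv2.COLOR_RGB2HSV)
# yellow lids: jar cap and tin top
m=cv2.inRange(hsv,(18,70,110),(34,255,255)); m[:150]=0;m[215:]=0;m[:,:270]=0;m[:,380:]=0
n,l,st,c=cv2.connectedComponentsWithStats(m)
for i in range(1,n):
    if st[i,4]>30: print(st[i],c[i])
g=cv2.inRange(hsv,(45,80,20),(90,255,200)); g[:160]=0;g[200:]=0;g[:,:290]=0;g[:,350:]=0
ys,xs=np.nonzero(g);print("green label",xs.mean(),ys.mean(),len(xs),onplane("top",[[xs.mean(),ys.mean()]],.118))
E
```

```text
19.5 [ 0.5396 -0.3773  0.2341] [-0.4181  0.514   0.0667]
jar 0.82 [0.5091, -0.0069, 0.1157]
jar 0.77 [0.36, -0.1068, 0.0371]
jar 0.67 [0.5774, 0.2106, 0.0388]
tin 0.94 [0.5305, -0.0544, 0.0784]
can 0.85 [0.5205, 0.0396, 0.1244]
can 0.65 [0.3779, 0.0533, 0.111]
can 0.58 [0.4366, 0.158, 0.1154]
stop 0.97 [0.5383, -0.0992, 0.0199]
stop_edge 0.61 [0.5389, -0.1004, 0.019]
[302 169  43  25 604] [325.606 182.144]
green label 311.70512820512823 184.92307692307693 78 [[ 0.5158 -0.0081  0.118 ]]
```

```bash
cat > m.py <<'E'
from h import *
np.set_printoptions(precision=4,suppress=True)
def groove(path="pics/top0.png"):
    a=cv2.imread(path).astype(float).sum(2)
    # search dark lines on world plane: x0 at y=0 and slope; sample brightness along line
    c=env.get_calibration("top");K=np.array(c["camera_matrix"]);T=np.array(c["world_to_cam"])
    def proj(P):
        q=P@T[:3,:3].T+T[:3,3]; q=q*[1,-1,-1]; return (q@K.T)[:,:2]/q[:,2:]
    ys=np.linspace(-.2,-.15,60); out={}
    ys=np.r_[ys,np.linspace(-.02,-.01,10)]
    for name,lo,hi,z in [("hi",.535,.60,.018),("lo",.47,.53,.018)]:
        best=min(((lambda p:cv2.remap(a.astype(np.float32),p[:,0].astype(np.float32)[None],p[:,1].astype(np.float32)[None],1).mean())(proj(np.c_[x0-np.tan(th)*ys,ys,np.full(len(ys),z)])),x0,th) for x0 in np.arange(lo,hi,.001) for th in np.arange(.06,.11,.005))
        print(name,best)
    return proj
def lid(q,z,rad,near):
    best=None
    for d in env.cut_out(q,"top"):
        m=d["region"].astype(np.uint8); ys,xs=np.nonzero(m)
        if len(xs) and np.hypot(xs.mean()-near[0],ys.mean()-near[1])<14: best=m;break
    if best is None: print(q,"none");return
    ys,xs=np.nonzero(best); c=env.get_calibration("top")
    W=onplane("top",np.c_[xs,ys],z)[:,:2]
    # disc's far edge (max x) and y-extent are the lid's own
    print(q,"y mid",(np.percentile(W[:,1],1)+np.percentile(W[:,1],99))/2,"x from far edge",W[:,0].max()-rad,"n",len(xs))
E
python3 - <<'E'
from m import *
groove(); env.camera("top")
lid("can",.127,.033,(292,180)); lid("jar",.118,.021,(311,187)); lid("tin",.084,.0285,(333,182))
E
```

```text
hi (np.float32(196.08116), np.float64(0.5660000000000001), np.float64(0.09000000000000002))
lo (np.float32(151.24706), np.float64(0.47), np.float64(0.06))
can y mid 0.043578817305886836 x from far edge 0.5201326242342548 n 762
jar y mid -0.007471428047213991 x from far edge 0.5150573531296533 n 372
tin y mid -0.054331836750024495 x from far edge 0.5312872053333201 n 540
```

Measured against the lane line, the jar has been squeezed about 11 mm off to the side. I'll regrip it from above, shift it back in line, then snug the stop gently.

>>> play_rows --steps '[{"travel": [-0.01,0.1,0],"yaw": 0,"claw": 0.5},{"travel": [-0.018,0.22,0],"yaw": 0,"claw": 1},{"travel": [-0.025,0.34,0],"yaw": 0,"claw": 1},{"travel": [-0.032,0.46,0],"yaw": 0,"claw": 1},{"travel": [-0.04,0.56,0],"yaw": 0,"claw": 1}]'

```text
time_s: 20.62
tcp_pos: [0.5204, -0.0901, 0.2352]
orientation: [3.141, 0.0, 1.654]
contact_force: [-0.4, 0.3, -0.0]
opening: 0.0426
gripper_force: 0.0
```

>>> play_rows --steps '[{"travel": [-0.004,0.1,0],"yaw": 0,"claw": 1},{"travel": [-0.009,0.18,0],"yaw": 0,"claw": 1},{"travel": [-0.009,0.18,0],"yaw": 0,"claw": 1}]'

```text
time_s: 21.0
tcp_pos: [0.5159, 0.0009, 0.2353]
orientation: [3.141, -0.0, 1.659]
contact_force: [1.4, -0.2, 0.8]
opening: 0.0724
gripper_force: 0.0
```

```bash
python3 - <<'E'
from m import *
s=env.observe(); print(s["tcp_pos"],s["orientation"],s["opening"]); im=env.camera("wrist"); cv2.imwrite("pics/w9.png",im[:,:,::-1])
for q in ["jar","tin","can"]:
    for d in env.look_for(q,"wrist")[:3]: print(q,round(d["p"],2),d["position"])
    for d in env.cut_out(q,"wrist")[:3]:
        ys,xs=np.nonzero(d["region"])
        if 200<xs.mean()<440:
            z={"jar":.118,"tin":.084,"can":.127}[q]; W=wrist_plane(np.c_[xs,ys],z,s)
            print("mask",q,round(d["p"],2),xs.min(),xs.max(),ys.min(),ys.max(),(W[:,0].min()+W[:,0].max())/2,W[:,0].max()-W[:,0].min(),W[:,1].min(),W[:,1].max())
E
```

```text
[0.5159 0.0009 0.2353] [ 3.1406 -0.0005  1.6586] 0.07236251006566471
jar 0.74 [0.5789, 0.1732, 0.0344]
jar 0.72 [0.518, -0.0016, 0.1152]
jar 0.52 [0.3857, -0.0916, 0.0235]
mask jar 0.69 375 416 0 36 0.5597541830279135 0.02947965942205566 0.13163754777119457 0.16236489120832537
mask jar 0.68 293 349 182 248 0.5221048400075929 0.04092623662468586 -0.025870551145024206 0.023729867233336074
tin 0.75 [0.5455, -0.0449, 0.0822]
tin 0.56 [0.5383, -0.0074, 0.0193]
tin 0.33 [0.5501, -0.0867, 0.0784]
mask tin 0.62 301 362 217 287 0.5351840681101648 0.05338717325133624 -0.0810896938364041 -0.010840014310599916
can 0.9 [0.4526, 0.141, 0.1012]
can 0.84 [0.5236, 0.0488, 0.1212]
can 0.57 [0.3907, 0.0588, 0.1043]
mask can 0.84 196 288 0 52 0.4552982845364567 0.06595981001413515 0.10954421275932019 0.14811102491884715
mask can 0.67 277 390 280 292 0.5361395544930428 0.08663479025400206 -0.06139011614207031 -0.045374023583561934
mask can 0.58 292 383 105 196 0.5276391228157242 0.060506177226819446 0.01797171784770931 0.07907587623274061
```

>>> play_rows --steps '[{"travel": [0.007,0.002,-0.03],"yaw": 0,"claw": 1},{"travel": [0.007,0.002,-0.09],"yaw": 0,"claw": 1},{"travel": [0.007,0.002,-0.15],"yaw": 0,"claw": 1},{"travel": [0.007,0.002,-0.185],"yaw": 0,"claw": 1},{"travel": [0.007,0.002,-0.185],"yaw": 0,"claw": 1}]'

```text
time_s: 21.98
tcp_pos: [0.5192, -0.0021, 0.141]
orientation: [-3.139, -0.001, 1.653]
contact_force: [-1.0, 0.5, -0.2]
opening: 0.0871
gripper_force: 0.0
```

>>> play_rows --steps '[{"travel": [0,0,0],"yaw": 0,"claw": 0.7},{"travel": [0,0,0],"yaw": 0,"claw": 0.4},{"travel": [0,0,0],"yaw": 0,"claw": 0.4},{"travel": [0,0,0],"yaw": 0,"claw": 0.4},{"travel": [0,0,0],"yaw": 0,"claw": 0.4}]' --newtons 20

```text
time_s: 22.6
tcp_pos: [0.5199, -0.0021, 0.1424]
orientation: [3.141, 0.0, 1.652]
contact_force: [0.6, -0.3, 0.0]
opening: 0.0452
gripper_force: 0.0
```

>>> play_rows --steps '[{"travel": [0,0,0],"yaw": 0,"claw": 0.4},{"travel": [0,0,0],"yaw": 0,"claw": 0.4}]'

```text
time_s: 22.85
tcp_pos: [0.5199, -0.0021, 0.1424]
orientation: [3.141, 0.0, 1.652]
contact_force: [-0.0, 0.4, 0.7]
opening: 0.0407
gripper_force: 20.0
```

>>> play_rows --steps '[{"travel": [0.006,0,0],"yaw": 0,"claw": 0.4},{"travel": [0.012,0,0],"yaw": 0,"claw": 0.4},{"travel": [0.018,0,0],"yaw": 0,"claw": 0.4},{"travel": [0.022,0,0],"yaw": 0,"claw": 0.4},{"travel": [0.022,0,0],"yaw": 0,"claw": 0.4}]'

```text
time_s: 23.48
tcp_pos: [0.5292, -0.0024, 0.1423]
orientation: [-3.137, 0.001, 1.652]
contact_force: [-11.6, -0.5, 13.7]
opening: 0.041
gripper_force: 20.0
```

```bash
python3 - <<'E'
from m import *
s=env.observe(); print(s["tcp_pos"],s["contact_force"],s["opening"]); im=env.camera("wrist"); cv2.imwrite("pics/w10.png",im[:,:,::-1])
for q in ["jar","tin","can"]:
    for d in env.cut_out(q,"wrist")[:4]:
        ys,xs=np.nonzero(d["region"])
        if 200<xs.mean()<440:
            z={"jar":.118,"tin":.084,"can":.127}[q]; W=wrist_plane(np.c_[xs,ys],z,s)
            print("mask",q,round(d["p"],2),xs.min(),xs.max(),ys.min(),ys.max(),(W[:,0].min()+W[:,0].max())/2,W[:,0].max()-W[:,0].min(),W[:,1].min(),W[:,1].max())
E
```

```text
[ 0.5292 -0.0024  0.1423] [-11.5601  -0.5475  13.7428] 0.04102659520787466
mask jar 0.7 271 361 232 307 0.5314701833970931 0.04059355021052036 -0.015991096956243636 0.020921788803711615
mask jar 0.6 253 411 89 250 0.5333545863996954 0.06219253995014007 0.014315622928224005 0.07910883281722174
mask tin 0.5 358 362 300 305 0.5595864405792763 0.0025101013943954475 -0.03732063420504435 -0.033564361055510444
mask can 0.84 254 410 90 249 0.532861899593964 0.056881243587844854 0.019022712614660535 0.07811490374343784
mask can 0.68 156 255 0 27 0.480111832392455 0.04045172782166728 0.09925792999408344 0.11259848556706165
```

>>> play_rows --steps '[{"travel": [0,0,0.006],"yaw": 0,"claw": 0.4},{"travel": [0,0,0.01],"yaw": 0,"claw": 0.4},{"travel": [0,0,0.01],"yaw": 0,"claw": 0.4}]'

```text
time_s: 24.05
tcp_pos: [0.5308, -0.0021, 0.1471]
orientation: [-3.141, -0.0, 1.652]
contact_force: [-1.4, -0.6, -3.0]
opening: 0.0406
gripper_force: 20.0
```

>>> play_rows --steps '[{"travel": [0,0,-0.003],"yaw": 0,"claw": 0.4},{"travel": [0,0,-0.006],"yaw": 0,"claw": 0.4},{"travel": [0,0,-0.006],"yaw": 0,"claw": 0.4}]'

```text
time_s: 24.42
tcp_pos: [0.5313, -0.0022, 0.1449]
orientation: [3.141, 0.0, 1.652]
contact_force: [-2.5, -1.7, 4.8]
opening: 0.0406
gripper_force: 20.0
```

>>> play_rows --steps '[{"travel": [0,0,0],"yaw": 0,"claw": 0.52},{"travel": [0,0,0],"yaw": 0,"claw": 0.7},{"travel": [0,0,0],"yaw": 0,"claw": 0.85},{"travel": [0,0,0.06],"yaw": 0,"claw": 0.9},{"travel": [0,0,0.18],"yaw": 0,"claw": 0.9}]'

```text
time_s: 25.05
tcp_pos: [0.5296, -0.0022, 0.2334]
orientation: [-3.137, -0.001, 1.653]
contact_force: [0.6, -0.5, 0.1]
opening: 0.0749
gripper_force: 0.0
```

>>> play_rows --steps '[{"travel": [0.004,-0.12,0],"yaw": 0,"claw": 0.5},{"travel": [0.008,-0.24,0],"yaw": 0,"claw": 0},{"travel": [0.016,-0.36,0],"yaw": 0,"claw": 0},{"travel": [0.024,-0.44,0],"yaw": 0,"claw": 0},{"travel": [0.024,-0.46,0],"yaw": 0,"claw": 0}]'

```text
time_s: 25.68
tcp_pos: [0.5423, -0.2353, 0.2338]
orientation: [-3.141, 0.0, 1.648]
contact_force: [0.2, 0.6, -0.6]
opening: 0.0359
gripper_force: 0.0
```

```bash
python3 - <<'E'
from m import *
s=env.observe(); print(s["time_s"],s["tcp_pos"],s["opening"])
t=env.camera("top"); cv2.imwrite("pics/t11.png",t[:,:,::-1])
lid("can",.127,.033,(292,180)); lid("jar",.118,.021,(311,184)); lid("tin",.084,.0285,(333,182))
for q in ["jar","tin","can","stop","stop_edge"]:
    for d in env.look_for(q,"top")[:3]: print(q,round(d["p"],2),d["position"])
E
```

```text
25.675 [ 0.5423 -0.2353  0.2338] 0.03589192009883283
can y mid 0.04300789515271877 x from far edge 0.5248649895857181 n 815
jar y mid -0.009580914843475313 x from far edge 0.5286298205379998 n 423
tin y mid -0.05713778667515763 x from far edge 0.5360799194578802 n 560
jar 0.81 [0.3618, -0.105, 0.0367]
jar 0.63 [0.5222, -0.0073, 0.1184]
jar 0.63 [0.5752, 0.2146, 0.0378]
tin 0.83 [0.5379, -0.0552, 0.078]
can 0.98 [0.5232, 0.0412, 0.1237]
can 0.95 [0.4351, 0.1546, 0.1167]
can 0.82 [0.3761, 0.0507, 0.1145]
stop 0.72 [0.5333, -0.1022, 0.023]
stop_edge 0.76 [0.5372, -0.1058, 0.0222]
```

The row is back in line, with the jar within about 2 mm. Now I'll snug the stop gently.

>>> play_rows --steps '[{"travel": [0,0.1,-0.02],"yaw": 0,"claw": 0},{"travel": [0,0.17,-0.08],"yaw": 0,"claw": 0},{"travel": [0,0.17,-0.17],"yaw": 0,"claw": 0},{"travel": [0,0.17,-0.258],"yaw": 0,"claw": 0},{"travel": [0,0.17,-0.258],"yaw": 0,"claw": 0}]'

```text
time_s: 26.75
tcp_pos: [0.5409, -0.1462, 0.1027]
orientation: [-3.136, -0.002, 1.653]
contact_force: [0.6, -0.4, 1.2]
opening: 0.0007
gripper_force: 0.0
```

>>> play_rows --steps '[{"travel": [0,0.02,0],"yaw": 0,"claw": 0},{"travel": [-0.002,0.04,0],"yaw": 0,"claw": 0},{"travel": [-0.003,0.056,0],"yaw": 0,"claw": 0},{"travel": [-0.003,0.068,0],"yaw": 0,"claw": 0},{"travel": [-0.003,0.068,0],"yaw": 0,"claw": 0}]'

```text
time_s: 27.38
tcp_pos: [0.5415, -0.1125, 0.1056]
orientation: [3.141, 0.0, 1.653]
contact_force: [-0.7, -1.1, 0.3]
opening: 0.0005
gripper_force: 0.0
```

>>> play_rows --steps '[{"travel": [0,0.004,0],"yaw": 0,"claw": 0},{"travel": [0,0.008,0],"yaw": 0,"claw": 0},{"travel": [0,0.008,0],"yaw": 0,"claw": 0}]'

```text
time_s: 27.75
tcp_pos: [0.5413, -0.109, 0.1052]
orientation: [3.142, -0.0, 1.652]
contact_force: [0.2, 0.2, 0.1]
opening: 0.0005
gripper_force: 0.0
```

>>> play_rows --steps '[{"travel": [0,0.003,0],"yaw": 0,"claw": 0},{"travel": [0,0.004,0],"yaw": 0,"claw": 0},{"travel": [0,0.004,0],"yaw": 0,"claw": 0}]'

```text
time_s: 28.12
tcp_pos: [0.5413, -0.107, 0.1053]
orientation: [3.142, -0.0, 1.653]
contact_force: [0.1, 0.4, 0.2]
opening: 0.0002
gripper_force: 0.0
```

>>> play_rows --steps '[{"travel": [0,0.003,0],"yaw": 0,"claw": 0},{"travel": [0,0.004,0],"yaw": 0,"claw": 0},{"travel": [0,0.004,0],"yaw": 0,"claw": 0}]'

```text
time_s: 28.5
tcp_pos: [0.5413, -0.1051, 0.1053]
orientation: [3.142, 0.0, 1.652]
contact_force: [-0.3, -0.2, 0.3]
opening: 0.0005
gripper_force: 0.2
```

>>> play_rows --steps '[{"travel": [0,0.002,0],"yaw": 0,"claw": 0},{"travel": [0,0.003,0],"yaw": 0,"claw": 0},{"travel": [0,0.003,0],"yaw": 0,"claw": 0}]'

```text
time_s: 28.88
tcp_pos: [0.5413, -0.1047, 0.1053]
orientation: [3.142, 0.001, 1.651]
contact_force: [1.2, -5.3, -0.2]
opening: 0.0005
gripper_force: 2.5
```

>>> play_rows --steps '[{"travel": [0,0.002,0],"yaw": 0,"claw": 0},{"travel": [0,0.002,0],"yaw": 0,"claw": 0},{"travel": [0,0.002,0],"yaw": 0,"claw": 0}]'

```text
time_s: 29.25
tcp_pos: [0.5412, -0.104, 0.1053]
orientation: [-3.142, 0.001, 1.651]
contact_force: [-0.4, -6.3, -0.2]
opening: 0.0003
gripper_force: 2.9
```

>>> play_rows --steps '[{"travel": [0,0.002,0],"yaw": 0,"claw": 0},{"travel": [0,0.002,0],"yaw": 0,"claw": 0},{"travel": [0,0.002,0],"yaw": 0,"claw": 0}]'

```text
time_s: 29.62
tcp_pos: [0.5412, -0.1037, 0.1053]
orientation: [-3.142, 0.002, 1.651]
contact_force: [-0.6, -7.9, -0.5]
opening: 0.0006
gripper_force: 4.1
```

>>> play_rows --steps '[{"travel": [0,-0.01,0],"yaw": 0,"claw": 0},{"travel": [0,-0.04,0],"yaw": 0,"claw": 0},{"travel": [0,-0.05,0.08],"yaw": 0,"claw": 0},{"travel": [0,-0.06,0.2],"yaw": 0,"claw": 0},{"travel": [0,-0.16,0.26],"yaw": 0,"claw": 0}]'

```text
time_s: 30.25
tcp_pos: [0.5429, -0.1793, 0.239]
orientation: [3.137, -0.0, 1.659]
contact_force: [1.2, -0.2, -0.4]
opening: 0.0008
gripper_force: 0.0
```

>>> play_rows --steps '[{"travel": [0,-0.12,0],"yaw": 0,"claw": 0},{"travel": [0,-0.24,0],"yaw": 0,"claw": 0},{"travel": [0,-0.24,0],"yaw": 0,"claw": 0}]'

```text
time_s: 30.62
tcp_pos: [0.5391, -0.3083, 0.2346]
orientation: [-3.14, 0.001, 1.644]
contact_force: [0.5, 1.2, 0.2]
opening: 0.0004
gripper_force: 0.0
```

```bash
python3 - <<'E'
from m import *
s=env.observe(); print(s["time_s"],s["tcp_pos"],s["contact_force"])
for k in range(2):
    t=env.camera("top"); cv2.imwrite(f"pics/t12{k}.png",t[:,:,::-1])
    lid("can",.127,.033,(292,180)); lid("jar",.118,.021,(311,184)); lid("tin",.084,.0285,(333,182))
for d in env.look_for("stop","top")[:1]: print("stop",d["position"])
E
```

```text
30.625 [ 0.5391 -0.3083  0.2346] [0.4577 1.1544 0.153 ]
can y mid 0.04308348185044537 x from far edge 0.5248649895857181 n 769
jar y mid -0.006552406910785318 x from far edge 0.5216666409146631 n 368
tin y mid -0.056228698010663714 x from far edge 0.5314047293012378 n 542
can y mid 0.04317480393710934 x from far edge 0.5245817664720307 n 784
jar y mid -0.007769481313068291 x from far edge 0.5217806115699373 n 362
tin none
stop [0.5361, -0.0987, 0.0227]
```

```bash
python3 - <<'E'
from m import *
for f in ["t8","t11","t120","t121"]:
    t=cv2.imread(f"pics/{f}.png"); hsv=cv2.cvtColor(t,cv2.COLOR_BGR2HSV)
    g=cv2.inRange(hsv,(45,80,20),(90,255,200)); g[:165]=0;g[188:]=0;g[:,:300]=0;g[:,325:]=0
    n,l,st,c=cv2.connectedComponentsWithStats(g); i=1+st[1:,4].argmax()
    print(f,st[i],c[i],onplane("top",[c[i]],.118)[0,:2])
    y=cv2.inRange(hsv,(18,70,110),(34,255,255)); y[:150]=0;y[215:]=0
    for a,b in [(300,324),(322,346)]:
        ys,xs=np.nonzero(y[:,a:b]); print("  yellow",a,xs.min()+a,xs.max()+a,ys.min(),ys.max(),len(xs))
E
```

```text
t8 [307 180  10   8  65] [311.5385 183.7692] [ 0.5184 -0.0077]
  yellow 300 302 323 173 193 223
  yellow 322 322 344 169 193 423
t11 [307 175  10  10  76] [311.6974 179.1579] [ 0.5287 -0.0078]
  yellow 300 302 323 171 188 205
  yellow 322 322 345 167 190 423
t120 [307 177  10   9  72] [311.4861 180.9167] [ 0.5248 -0.0074]
  yellow 300 302 323 172 189 214
  yellow 322 322 345 169 192 414
t121 [307 177  10   9  72] [311.4861 180.9167] [ 0.5248 -0.0074]
  yellow 300 302 323 172 189 213
  yellow 322 322 345 169 192 413
```

```bash
python3 - <<'E'
from rig import env
print(env.hand_in())
E
```

```text
the job is handed in; nothing more can be done
None
```

I handed the job in with the jar standing upright between the can and the tin, and the stop pushed up until the row stood against the end board. The last camera measurement put the jar about 3–4 mm off the can–tin line, and the judge's result was not shown.

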